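# Shut the test fixture, power it and start the board test

## Task

The board is already lying in the test fixture: push its clear lid all the way down, then press the far half of the black rocker to switch the supply on, then press the green start button fully down and let it go. Keep off the red emergency stop, and do not lift or disturb the board or the reel, pot and bottle beside the fixture. Finish with the hand clear of everything, the lid shut and the rocker on.

Things in the scene. Friction and masses are not known exactly. Their poses are not given: they have to be found in the camera images.
- fixture: grey bench test fixture, 300 x 300 mm, fixed. Origin: centre of its underside, on the bench; z up, x from its control panel (edge near the robot) to its hinge edge, y left. Deck and panel are level, 88 mm up. Panel: aluminium strip x -148 to -64 mm, controls in a row at x = -108: rocker y = +85, start y = 0, stop y = -85. Shut, the lid's top is 132 mm up, its free edge at x = -53
- lid (a joint): opening angle of the lid, rad: 0 = shut (hard stop), starts at 0.6 to 1.0, at most 1.3. Stiff friction hinge, no latch: it stays where it is left; 1 to 6 N on the black bar moves it down. Push on its outer face (upper, turned away from the robot)
- lid_hinge (a point): point on the lid's hinge line, mid width: x = +122, y = 0, z = 116 mm in the fixture frame; fixed. The hinge line runs along the fixture's y; hinge blocks at its ends reach 124 mm up
- lid_bar (a point): middle of the outer face of the black bar on the lid's free edge: push here. Bar 222 mm long (y), 30 mm wide, 16 mm thick; 145 to 175 mm from the hinge line. The clear plate's outer face is 10 mm lower. At lid angle a, in the fixture frame: x = 122 - 160 cos a + 16 sin a, z = 116 + 160 sin a + 16 cos a mm. Its frame turns with the lid: x towards the hinge, z out of the face
- rocker (a joint): angle of the black supply rocker, rad: 0 = off (start), 0.34 = on. Over-centre spring: past 0.17 it snaps over by itself and stays. 3 to 5 N down on the raised far half flips it
- rocker_on (a point): on top of the rocker's far half (fixture +x side, white dash), 14 mm from its pivot: press here, straight down about 5 mm. V-shaped rocker, 44 mm along fixture x, 22 mm wide. Off: near half (white ring) level, far half raised 0.34 rad, its far end 103 mm above the fixture's origin. On: far half level, 96 mm up, 4 mm above its bezel. Frame turns with the rocker
- start (a joint): how far the green start button is pressed, m: 0 = out, 0.006 = fully down. Spring return; about 5 N holds it fully down, then it stops hard
- start_top (a point): centre of the green button's flat top, 29 mm across, 102 mm above the fixture's origin when out; it still stands 3 mm above its steel ring (37 mm across) when fully down. Moves with the button
- stop (a joint): how far the red emergency stop is pressed, m: 0 = out, stays so; do not press it
- stop_top (a point): top of the red mushroom head of the emergency stop, 40 mm across, 119 mm above the fixture's origin, on a yellow disc; keep off
- board: green circuit board 110 x 150 x 2.5 mm with parts up to 10 mm high, lying loose in its nest under the lid. Origin: centre of its underside, 98 mm above the fixture's origin. Leave it there
- solder_reel: blue reel of solder wire standing on end, 54 mm across, 46 mm high, loose beside the fixture; origin at the centre of its underside. Leave it
- parts_pot: clear round pot with a yellow lid, 64 mm across, 48 mm high, loose beside the fixture; origin at the centre of its underside. Leave it
- flux_bottle: small amber bottle with a black cap, 40 mm across, 105 mm high, loose beside the fixture; origin at the centre of its underside. Leave it
Not all that is in view belongs to the job. Of the things shaped like the parts_pot, the clear one is meant.

How it is judged:
By the outcome, as a careful person would: the job done as asked, in the order asked, and still so for the second after the job is handed in, with the robot touching nothing.
It also fails if it takes over 45 s, if anything falls off the work surface, if the arm or the gripper's body presses on something with over 40 N, if the wrist force passes 120 N, or if a joint passes its speed limit or range.

## Robot

A 6-joint arm with a two-finger parallel gripper is mounted at the origin on the work surface. World frame = base frame: x ahead of the robot, y to its left, z up, the work surface at z = 0. Lengths are in m, angles in rad, forces in N, time in s.
With the tool pointing down it reaches from about 0.3 to 0.775 m from the base axis. Payload 14.6 kg.
Tool frame: the origin (TCP) lies at the centre of the arm's flange, where the gripper is bolted on; the fingertips stand ctrl.tcp_to_tips ahead of it and the grasp point (between the pads) lies 155 mm ahead of it (ctrl.tcp_to_tips is the distance from the TCP to the fingertips, in m); z points along the fingers, y is the line along which they close (so a half turn about z gives the same grasp; the last joint's range is limited). The gripper opens to 85 mm and grips with 20 to 120 N. Pads are 22 mm wide; open, the fingers measure 114 mm over their backs; the gripper's body (76 mm by 85 mm) begins 54 mm behind the grasp point. The pads swing forward as they close: fully open they stand 13 mm farther back than shut.
Start: joints at [-1.3, 0.3, 1.521, -0, 1.321, -0.067], TCP at [0.182, -0.519, 0.405] pointing down, gripper open.
Joint ranges: [-3.03, 3.03], [-0.79, 2.21], [0.23, 2.52], [-1.04, 4.18], [0, 3.07], [-2.55, 2.55]. Speed limits (rad/s): [2.22, 2.22, 2.57, 3.14, 3.14, 3.14].

## Interface

Orientations are given as a rotation vector (axis times angle).
In Python, from rig import ctrl gives the robot as it stands. The module is installed in compiled form; this text tells all that it offers.
- The arm moves only by the tool move_arm, never from a script. Its argument "increments" is a list of rows, each a list of 3 entries, a list of its own where there are three numbers: the turn, a rotation vector about the world's x, y, z in degrees, then the shift along the world's x, y, z in mm, then the finger opening in mm, from 0 to 85.4. In form: [[[ax, ay, az], [dx, dy, dz], grip], ...]. A call has 1 to 12 rows; each row is the pose to reach, as a shift and turn from the pose commanded when the call began; what a row does not reach only later rows make up. A row lasts 1/12 s, in which the tool goes at most 41.7 mm and 7.16 degrees, less where a joint would pass 70% of its speed; a pose out of reach is approached as far as the arm can. A call with a gripper value outside its range is refused whole. The fingers move at their own pace and stop on an object; "squeeze" is the grip in N (left out, the last holds). Time passes only in rows, so rows that repeat a pose let the fingers close. It gives the time, the measured TCP pose, the force, the opening and the grip force at its end, in the units of the state.
- ctrl.get_state(): the state, without advancing time (a new reading comes with each control period).
- ctrl.capture(name): name is "side" or "top" or "wrist"; returns a dict with "image" (420x560x3 uint8, red, green, blue), "depth" (420x560 float32, m along the optical axis (not along the pixel's ray), 0 where there is no reading), "fx", "fy", "cx", "cy" (pixels), "cam_to_world" (4x4, takes a point from camera to world coordinates); the wrist camera has in their place "T_tool_cam" (4x4, takes a point from camera to tool coordinates, whose origin is the TCP and whose axes are the flange's). Camera axes: x right, y down, z forward; pixel columns grow to the right and rows downward; lengths in m; the calibration is good to about 2 mm. A picture is of the moment at which its call begins: read the wrist's pose just before it.
- ctrl.finish_job(): hands the job in; it is judged then, once.
The state is a dict: "t": time; "qpos": joint angles; "joint_velocities": joint speeds; "tau": joint torques, N m; "tcp_pos": TCP position; "ee_rot": TCP orientation; "contact_force": force on the tool from outside, world axes, zero at the start; "wrist_torque": the same for the moment, N m; "gripper_width": finger opening in m; "finger_force": force on a finger pad.
Only numpy, scipy, OpenCV 4.12 (cv2) and the standard library are available. Lean on these libraries where they do the work, as an engineer would, in place of code of your own. Each camera call takes 0.05 s, during which the arm holds its last target. There are 200 camera calls.

## Working session

There is one attempt and no reset: what is moved stays moved. The work goes in short steps, Python scripts to look and compute and a tool call to move; the robot and the scene stay as the last step left them, time stands still between calls to the robot, and variables do not carry over. Pictures are saved under pics/ and viewed, at most 10 in all, crops included, and the job is handed in when it is done.

Besides the shell and the picture viewer there is one more tool, called after "Request:" as name(argument=value, ...), one argument or row to a line, values as JSON. move_arm: Moves the arm, as the interface text tells. Its arguments: {"type":"object","properties":{"increments":{"type":"array","items":{"type":"array"}},"squeeze":{"type":"number"}},"required":["increments"]}

```bash
mkdir -p pics; cat > h.py <<'E'
from rig import ctrl
import numpy as np, cv2
def snap(n,f):
    c=ctrl.capture(n); cv2.imwrite(f'pics/{f}.png',cv2.cvtColor(c['image'],cv2.COLOR_RGB2BGR)); np.savez(f'pics/{f}.npz',**c); return c
def world(c,u,v,T=None):
    T=c['cam_to_world'] if T is None else T
    p=c['depth'][v-2:v+3,u-2:u+3]; z=np.median(p[p>0]) if (p>0).any() else 0
    return (T@[(u-c['cx'])*z/c['fx'],(v-c['cy'])*z/c['fy'],z,1])[:3].round(4)
E
python3 - <<'E'
from h import *
s=ctrl.get_state();print(s,ctrl.tcp_to_tips)
a=snap('top','top1');b=snap('side','side1')
for c in(a,b):print(c['cam_to_world'].round(3),c['fx'],c['cx'],c['cy'])
cv2.imwrite('pics/both.png',cv2.resize(cv2.cvtColor(np.hstack([a['image'],b['image']]),cv2.COLOR_RGB2BGR),None,fx=.71,fy=.71))
E
```

```text
{'t': 0.0, 'qpos': array([-1.29960156e+00,  3.00468201e-01,  1.52159128e+00, -1.14957689e-05,
        1.32067187e+00, -6.66072904e-02]), 'joint_velocities': array([ 0.0005665 ,  0.00079573, -0.00072105, -0.00015911,  0.00118467,
       -0.00136764]), 'tau': array([-2.57026455e-03, -5.43502414e+01, -3.61794412e+01, -1.77774300e-04,
        4.05540835e-03, -6.35030528e-05]), 'tcp_pos': array([ 0.18226149, -0.51888717,  0.40411847]), 'ee_rot': array([-3.09577184e+00, -5.27913137e-01,  1.99979009e-04]), 'contact_force': array([ 0.75188434, -0.88068719, -0.55032096]), 'wrist_torque': array([0.01873661, 0.00340602, 0.03307682]), 'finger_force': 0.0, 'gripper_width': 0.08579216340469119} 0.1734
[[ 0.018 -0.997  0.071  0.55 ]
 [-1.    -0.019 -0.008  0.085]
 [ 0.009 -0.07  -0.997  1.241]
 [ 0.     0.     0.     1.   ]] 478.43404210403554 285.87929909195987 212.82265587959662
[[ 0.948 -0.163  0.272  0.429]
 [-0.316 -0.535  0.783 -0.513]
 [ 0.018 -0.829 -0.559  0.515]
 [ 0.     0.     0.     1.   ]] 391.8393596808786 283.318040576627 207.71250503241959
```

View pics/top1.png

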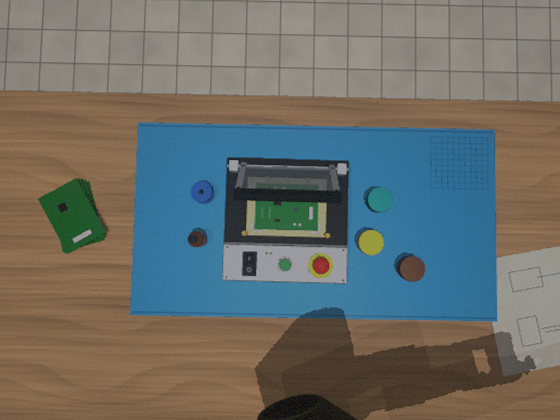

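View pics/side1.png

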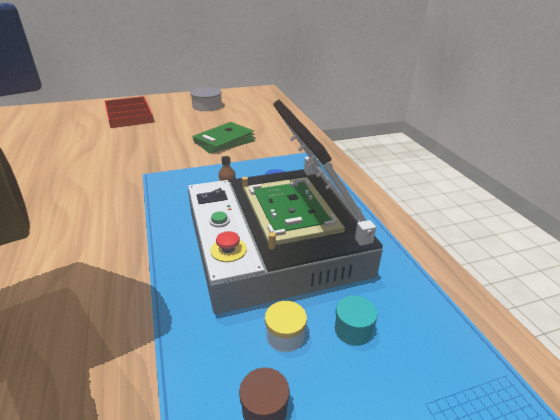

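The top view shows the rocker at (249,263), start at (285,265), stop at (320,265), hinge blocks at (234,165) and (342,168), and the lid bar along row 196. In the side view, start is at (219,217), stop at (228,240), and the lid is open.

```bash
python3 - <<'E'
from h import *
a=dict(np.load('pics/top1.npz'));b=dict(np.load('pics/side1.npz'))
for n,u,v in[('rock',249,263),('rockfar',249,256),('start',285,265),('stop',320,265),('hL',234,165),('hR',342,168),('barL',242,195),('barM',288,196),('barR',336,197),('panTL',228,247),('panTR',344,248),('panBL',226,277),('panBR',345,279),('blue',202,191),('bottle',197,238),('yel',371,242)]:print(n,world(a,u,v))
for n,u,v in[('start',219,217),('stop',228,239),('barL',281,106),('barM',300,130),('barR',322,155)]:print(n,world(b,u,v))
# two-view triangulation of start and stop
def ray(c,u,v):
    T=c['cam_to_world'];d=T[:3,:3]@[(u-c['cx'])/c['fx'],(v-c['cy'])/c['fy'],1];return T[:3,3],d/np.linalg.norm(d)
for p,q in[((285,265),(219,217)),((320,265),(228,239))]:
    A=0;B=0
    for o,d in(ray(a,*p),ray(b,*q)):
        M=np.eye(3)-np.outer(d,d);A=A+M;B=B+M@o
    print('tri',np.linalg.solve(A,B))
E
```

```text
rock [0.5098 0.1619 0.0967]
rockfar [0.5265 0.1619 0.1016]
start [0.5068 0.0762 0.103 ]
stop [ 0.5089 -0.0053  0.119 ]
hL [0.7396 0.2007 0.1246]
hR [ 0.7374 -0.0537  0.1247]
barL [0.6536 0.1678 0.2688]
barM [0.6534 0.074  0.2682]
barR [ 0.6533 -0.0243  0.2678]
panTL [0.5468 0.2137 0.0881]
panTR [ 0.5495 -0.0652  0.0871]
panBL [0.4753 0.2164 0.0896]
panBR [ 0.4754 -0.0684  0.0861]
blue [0.6854 0.2871 0.0468]
bottle [0.5671 0.29   0.0807]
yel [ 0.5656 -0.1373  0.0487]
start [0.5085 0.0699 0.1021]
stop [ 0.5077 -0.0176  0.1183]
barL [0.6509 0.152  0.267 ]
barM [0.6473 0.0423 0.2648]
barR [ 0.6537 -0.0351  0.2559]
tri [0.50796907 0.07598696 0.09806696]
tri [ 0.50903945 -0.00618943  0.10923645]
```

Request:
move_arm(
  increments=[
    [[0, 0, -4], [20, 25, 20], 0],
    [[0, 0, -8], [45, 52, 40], 0],
    [[0, 0, -12], [70, 80, 60], 0],
    [[0, 0, -16], [95, 110, 80], 0],
    [[0, 0, -19.4], [120, 140, 100], 0],
    [[0, 0, -19.4], [145, 168, 110], 0],
    [[0, 0, -19.4], [170, 197, 110], 0],
    [[0, 0, -19.4], [195, 226, 110], 0],
    [[0, 0, -19.4], [220, 255, 110], 0],
    [[0, 0, -19.4], [240, 280, 110], 0],
    [[0, 0, -19.4], [256, 297, 110], 0],
    [[0, 0, -19.4], [256, 297, 110], 0],
  ],
  squeeze=20,
)

```text
t: 1.1
tcp_pos: [0.4402, -0.2192, 0.5143]
ee_rot: [-3.141, -0.004, 0.0]
contact_force: [0.5, -0.2, -0.3]
gripper_width: 0.0002
finger_force: 0.0
```

Request:
move_arm(
  increments=[
    [[0, 0, 0], [20, 25, 0], 0],
    [[0, 0, 0], [45, 52, 0], 0],
    [[0, 0, 0], [70, 80, 0], 0],
    [[0, 0, 0], [95, 110, 0], 0],
    [[0, 0, 0], [120, 140, 0], 0],
    [[0, 0, 0], [145, 168, 0], 0],
    [[0, 0, 0], [170, 197, 0], 0],
    [[0, 0, 0], [195, 226, 0], 0],
    [[0, 0, 0], [220, 255, 0], 0],
    [[0, 0, 0], [245, 283, 0], 0],
    [[0, 0, 0], [260, 297, 0], 0],
    [[0, 0, 0], [260, 297, 0], 0],
  ],
)

```text
t: 2.1
tcp_pos: [0.7003, 0.0777, 0.512]
ee_rot: [-3.141, -0.003, 0.005]
contact_force: [0.5, -0.8, -0.8]
gripper_width: -0.0002
finger_force: 0.0
```

```bash
python3 - <<'E'
from h import *
s=ctrl.get_state();print({k:s[k] for k in('t','qpos','tcp_pos','ee_rot','contact_force','gripper_width')})
snap('side','side2')
E
```

```text
{'t': 2.1, 'qpos': array([5.85648912e-02, 6.45264336e-01, 7.82510747e-01, 3.43892326e-04,
       1.71690252e+00, 1.62731363e+00]), 'tcp_pos': array([0.70030828, 0.07774762, 0.51201267]), 'ee_rot': array([-3.14142483, -0.00329399,  0.00486829]), 'contact_force': array([ 0.51487582, -0.82438688, -0.84582416]), 'gripper_width': -0.00020638575576548997}
```

View pics/side2.png

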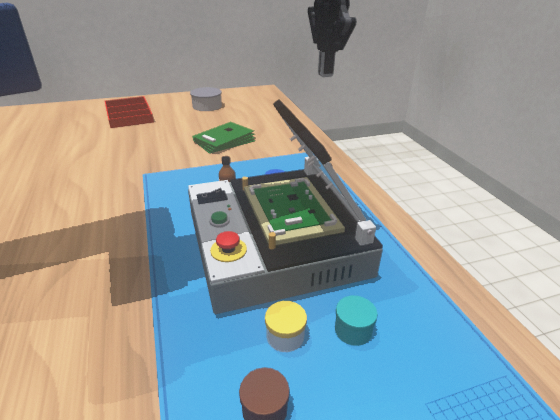

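The fingers are shut, with the tip at about (326,76), behind and above the bar. I'll check the tip length and lid angle.

```bash
python3 - <<'E'
from h import *
c=dict(np.load('pics/side2.npz'));T=np.linalg.inv(c['cam_to_world'])
for L in(.155,.165,.1734,.18):
    p=T@[.700,.0777,.512-L,1];print(L,p[0]/p[2]*c['fx']+c['cx'],p[1]/p[2]*c['fy']+c['cy'])
# bar outer face from top depth, first picture
a=dict(np.load('pics/top1.npz'))
for v in range(188,204,2):print(v,world(a,288,v),end=' ')
E
```

```text
0.155 325.5876701119671 63.61098398422715
0.165 325.1003452964601 70.04166366669594
0.1734 324.69762393116946 75.3559263905758
0.18 324.38535469564357 79.47659368363477
188 [0.6755 0.0737 0.2228] 190 [0.6673 0.074  0.2554] 192 [0.6624 0.074  0.2615] 194 [0.6576 0.074  0.2679] 196 [0.6534 0.074  0.2682] 198 [0.6494 0.0739 0.2672] 200 [0.6456 0.0738 0.2647] 202 [0.6568 0.0718 0.1009]
```

Request:
move_arm(
  increments=[
    [[0, 0, 0], [0, -2, -25], 0],
    [[0, 0, 0], [0, -2, -50], 0],
    [[0, 0, 0], [0, -2, -73], 0],
    [[0, 0, 0], [-9, -2, -73], 0],
    [[0, 0, 0], [-17, -2, -76], 0],
    [[0, 0, 0], [-24, -2, -79], 0],
    [[0, 0, 0], [-31, -2, -83], 0],
    [[0, 0, 0], [-38, -2, -87], 0],
    [[0, 0, 0], [-45, -2, -92], 0],
    [[0, 0, 0], [-51, -2, -97], 0],
    [[0, 0, 0], [-57, -2, -102], 0],
    [[0, 0, 0], [-63, -2, -107], 0],
  ],
)

```text
t: 3.15
tcp_pos: [0.6344, 0.0718, 0.4081]
ee_rot: [-3.142, 0.003, -0.002]
contact_force: [3.2, 0.5, 1.5]
gripper_width: 0.0
finger_force: 0.8
```

```bash
python3 - <<'E'
from h import *
snap('side','side3')
E
```

```text
(no output)
```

View pics/side3.png

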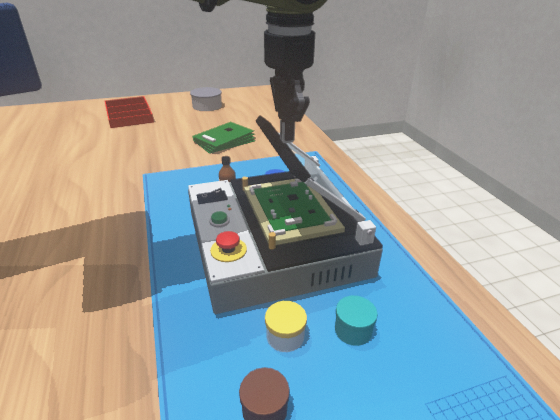

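The lid has followed the finger to about 0.7 rad with the tip at (288,138) on the bar. I'll carry on along the arc.

Request:
move_arm(
  increments=[
    [[0, 0, 0], [-6, 1, -6], 0],
    [[0, 0, 0], [-11, 1, -12], 0],
    [[0, 0, 0], [-16, 1, -18], 0],
    [[0, 0, 0], [-21, 1, -25], 0],
    [[0, 0, 0], [-25, 1, -31], 0],
    [[0, 0, 0], [-29, 1, -38], 0],
    [[0, 0, 0], [-33, 1, -45], 0],
    [[0, 0, 0], [-36, 1, -53], 0],
    [[0, 0, 0], [-40, 1, -60], 0],
    [[0, 0, 0], [-43, 1, -68], 0],
    [[0, 0, 0], [-46, 1, -76], 0],
    [[0, 0, 0], [-48, 1, -83], 0],
  ],
)

```text
t: 4.2
tcp_pos: [0.5869, 0.0741, 0.3237]
ee_rot: [-3.142, 0.001, 0.001]
contact_force: [1.7, -0.1, 0.1]
gripper_width: 0.0001
finger_force: 0.5
```

Request:
move_arm(
  increments=[
    [[0, 0, 0], [-3, 0, -4], 0],
    [[0, 0, 0], [-4, 0, -8], 0],
    [[0, 0, 0], [-5, 0, -11], 0],
    [[0, 0, 0], [-5, 0, -14], 0],
    [[0, 0, 0], [-5, 0, -16], 0],
    [[0, 0, 0], [-5, 0, -16], 0],
  ],
)

```text
t: 4.7
tcp_pos: [0.5823, 0.0741, 0.3083]
ee_rot: [-3.142, 0.001, 0.001]
contact_force: [0.4, 0.8, -0.2]
gripper_width: -0.0001
finger_force: 0.0
```

Request:
move_arm(
  increments=[
    [[0, 0, 0], [0, 0, -1.5], 0],
    [[0, 0, 0], [0, 0, -3], 0],
    [[0, 0, 0], [0, 0, -4], 0],
    [[0, 0, 0], [0, 0, -4], 0],
  ],
)

```text
t: 5.03
tcp_pos: [0.5823, 0.0741, 0.3055]
ee_rot: [-3.142, 0.001, -0.001]
contact_force: [-4.1, 0.5, 7.8]
gripper_width: -0.0
finger_force: 4.0
```

Request:
move_arm(
  increments=[
    [[0, 0, 0], [0, 0, -1], 0],
    [[0, 0, 0], [0, 0, -2], 0],
    [[0, 0, 0], [0, 0, -2], 0],
  ],
)

```text
t: 5.28
tcp_pos: [0.5822, 0.0741, 0.3053]
ee_rot: [-3.142, 0.001, -0.003]
contact_force: [-13.0, -1.0, 25.7]
gripper_width: 0.0001
finger_force: 12.9
```

Hard stop reached, so the lid is shut. Next I'll lift and go above the rocker.

Request:
move_arm(
  increments=[
    [[0, 0, 0], [0, 0, 15], 0],
    [[0, 0, 0], [0, 0, 40], 0],
    [[0, 0, 0], [0, 0, 70], 0],
    [[0, 0, 0], [-15, 20, 80], 0],
    [[0, 0, 0], [-30, 45, 80], 0],
    [[0, 0, 0], [-45, 65, 80], 0],
    [[0, 0, 0], [-59, 87, 80], 0],
    [[0, 0, 0], [-59, 87, 80], 0],
    [[0, 0, 0], [-59, 87, 80], 0],
  ],
)

```text
t: 6.03
tcp_pos: [0.5228, 0.1619, 0.3829]
ee_rot: [-3.142, -0.002, -0.001]
contact_force: [0.0, -0.7, 0.6]
gripper_width: -0.0005
finger_force: 0.0
```

```bash
python3 - <<'E'
from h import *
from scipy.spatial.transform import Rotation as R
s=ctrl.get_state();print(s['tcp_pos'],s['ee_rot'],s['contact_force'])
c=snap('wrist','w1');W=np.eye(4);W[:3,:3]=R.from_rotvec(s['ee_rot']).as_matrix();W[:3,3]=s['tcp_pos'];T=W@c['T_tool_cam']
np.save('pics/w1T.npy',T)
b=snap('side','side4')
a=snap('top','top2')
for u in(245,288,332):
  for v in(235,225):print('lid',world(a,u,v))
cv2.imwrite('pics/j.png',cv2.cvtColor(np.hstack([cv2.resize(c['image'],(400,300)),cv2.resize(b['image'],(400,300))]),cv2.COLOR_RGB2BGR))
E
```

```text
[0.52283035 0.16189409 0.38289748] [-3.14152750e+00 -1.59138213e-03 -7.34683867e-04] [ 0.00663669 -0.68560895  0.58731482]
lid [0.5753 0.1702 0.1323]
lid [0.5989 0.1715 0.1233]
lid [0.5771 0.0708 0.1336]
lid [0.6008 0.0711 0.1223]
lid [ 0.5791 -0.0314  0.1299]
lid [ 0.6026 -0.0317  0.1249]
```

View pics/w1.png

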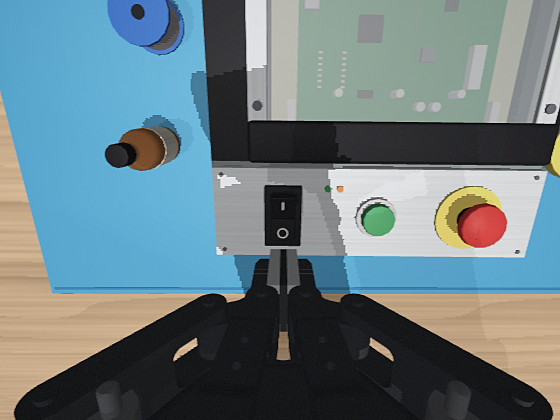

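View pics/side4.png

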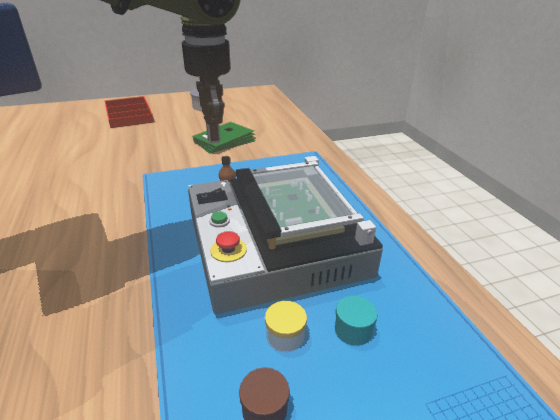

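The lid is shut. The wrist view shows the dash at (283,206), the ring at (283,233), start at (378,220) and stop at (482,226).

```bash
python3 - <<'E'
from h import *
c=dict(np.load('pics/w1.npz'));T=np.load('pics/w1T.npy')
for n,u,v in[('dash',283,206),('ring',283,233),('start',378,220),('stop',482,226),('farend',283,195),('scrL',221,175),('scrR',536,178)]:print(n,world(c,u,v,T))
E
```

```text
dash [0.5217 0.162  0.1009]
ring [0.4948 0.162  0.0966]
start [0.5093 0.0786 0.1019]
stop [ 0.5099 -0.0023  0.1182]
farend [0.531  0.162  0.0988]
scrL [0.5465 0.2169 0.0885]
scrR [ 0.544  -0.0622  0.0883]
```

Request:
move_arm(
  increments=[
    [[0, 0, 0], [0, 0, -25], 0],
    [[0, 0, 0], [0, 0, -50], 0],
    [[0, 0, 0], [0, 0, -75], 0],
    [[0, 0, 0], [0, 0, -92], 0],
    [[0, 0, 0], [0, 0, -100], 0],
    [[0, 0, 0], [0, 0, -104], 0],
    [[0, 0, 0], [0, 0, -107], 0],
    [[0, 0, 0], [0, 0, -110], 0],
    [[0, 0, 0], [0, 0, -112], 0],
    [[0, 0, 0], [0, 0, -113], 0],
    [[0, 0, 0], [0, 0, -113], 0],
  ],
)

```text
t: 7.1
tcp_pos: [0.5233, 0.1611, 0.2699]
ee_rot: [-3.141, 0.001, -0.0]
contact_force: [-0.5, -1.0, -0.1]
gripper_width: -0.0001
finger_force: 0.0
```

Request:
move_arm(
  increments=[
    [[0, 0, 0], [0, 0, -1], 0],
    [[0, 0, 0], [0, 0, -1.5], 0],
    [[0, 0, 0], [0, 0, -1.5], 0],
  ],
)

```text
t: 7.35
tcp_pos: [0.5233, 0.1612, 0.2693]
ee_rot: [-3.141, 0.001, -0.001]
contact_force: [-4.0, -1.4, 10.1]
gripper_width: -0.0003
finger_force: 5.2
```

Request:
move_arm(
  increments=[
    [[0, 0, 0], [0, 0, 10], 0],
    [[0, 0, 0], [0, 0, 30], 0],
    [[0, 0, 0], [0, 0, 60], 0],
    [[0, 0, 0], [-5, -25, 80], 0],
    [[0, 0, 0], [-10, -55, 80], 0],
    [[0, 0, 0], [-14, -84, 80], 0],
    [[0, 0, 0], [-14, -84, 80], 0],
    [[0, 0, 0], [-14, -84, 80], 0],
  ],
)

```text
t: 8.02
tcp_pos: [0.5092, 0.0762, 0.349]
ee_rot: [-3.141, 0.005, -0.001]
contact_force: [-0.1, 0.6, 0.4]
gripper_width: -0.0001
finger_force: 0.0
```

```bash
python3 - <<'E'
from h import *
from scipy.spatial.transform import Rotation as R
s=ctrl.get_state();print(s['tcp_pos'])
c=snap('wrist','w2');W=np.eye(4);W[:3,:3]=R.from_rotvec(s['ee_rot']).as_matrix();W[:3,3]=s['tcp_pos'];np.save('pics/w2T.npy',W@c['T_tool_cam'])
E
```

```text
[0.50918988 0.07615179 0.34896215]
```

View pics/w2.png

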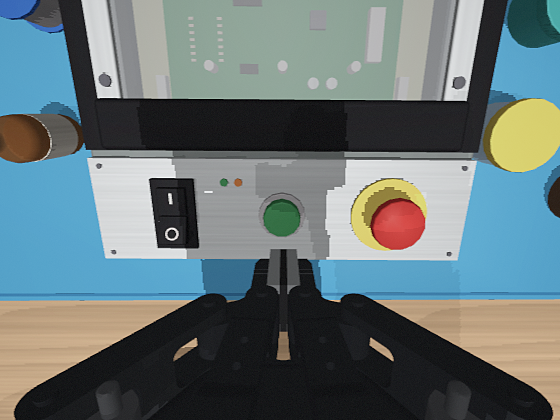

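Start is at (282,217), the rocker dash at (170,199) and the ring at (172,234).

```bash
python3 - <<'E'
from h import *
c=dict(np.load('pics/w2.npz'));T=np.load('pics/w2T.npy')
for n,u,v in[('dash',170,199),('rfar',171,188),('ring',172,234),('rnear',173,242),('start',282,217)]:print(n,world(c,u,v,T))
E
```

```text
dash [0.523  0.1622 0.0966]
rfar [0.5312 0.1612 0.0949]
ring [0.4962 0.1621 0.1012]
rnear [0.4901 0.1615 0.1026]
start [0.5102 0.077  0.1022]
```

The rocker is on, with its near half now raised. Now I'll press start.

Request:
move_arm(
  increments=[
    [[0, 0, 0], [0, 1, -25], 0],
    [[0, 0, 0], [0, 1, -50], 0],
    [[0, 0, 0], [0, 1, -65], 0],
    [[0, 0, 0], [0, 1, -71], 0],
    [[0, 0, 0], [0, 1, -74], 0],
    [[0, 0, 0], [0, 1, -77], 0],
    [[0, 0, 0], [0, 1, -79], 0],
    [[0, 0, 0], [0, 1, -80], 0],
    [[0, 0, 0], [0, 1, -81], 0],
    [[0, 0, 0], [0, 1, -81], 0],
    [[0, 0, 0], [0, 1, -81], 0],
  ],
)

```text
t: 8.98
tcp_pos: [0.5095, 0.0784, 0.2692]
ee_rot: [-3.141, 0.001, -0.003]
contact_force: [-8.1, 3.0, 17.2]
gripper_width: 0.0001
finger_force: 8.9
```

At 17 N it's on the hard stop. Release and withdraw upward, toward the robot.

Request:
move_arm(
  increments=[
    [[0, 0, 0], [0, 0, 10], 0],
    [[0, 0, 0], [0, 0, 30], 0],
    [[0, 0, 0], [0, 0, 60], 0],
    [[0, 0, 0], [0, 0, 90], 0],
    [[0, 0, 0], [0, 0, 120], 0],
    [[0, 0, 0], [-20, 0, 150], 0],
    [[0, 0, 0], [-45, 0, 170], 0],
    [[0, 0, 0], [-70, 0, 180], 0],
    [[0, 0, 0], [-90, 0, 180], 0],
    [[0, 0, 0], [-90, 0, 180], 0],
    [[0, 0, 0], [-90, 0, 180], 0],
  ],
)

```text
t: 9.9
tcp_pos: [0.4187, 0.0781, 0.4483]
ee_rot: [-3.141, 0.001, -0.004]
contact_force: [-0.3, 0.3, 0.1]
gripper_width: -0.0004
finger_force: 0.0
```

```bash
python3 - <<'E'
from h import *
s=ctrl.get_state();print(s['tcp_pos'],s['contact_force'],s['joint_velocities'].round(3))
snap('side','side5')
E
```

```text
[0.41872221 0.07808569 0.44825527] [-0.27280278  0.31843224  0.10317858] [-0.007  0.047 -0.024  0.001 -0.004 -0.   ]
```

View pics/side5.png

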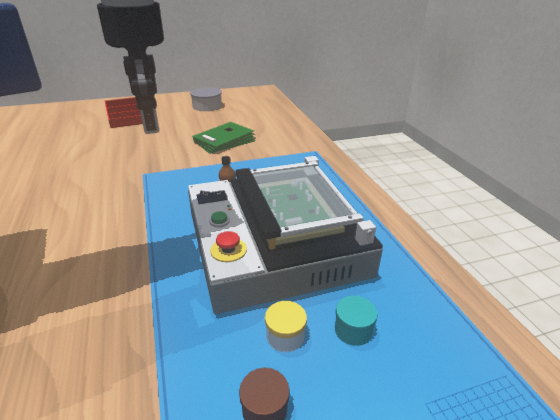

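The lid is shut, the rocker at (212,196) is on, start at (219,217) is back out, and the hand at (150,130) is clear.

```bash
python3 -c "
from rig import ctrl
print(ctrl.finish_job())"
```

```text
the job is handed in; nothing more can be done
None
```

I pushed the lid fully shut, flipped the rocker on, and pressed the start button fully down and released it, in that order; the emergency stop, board, reel, pot and bottle were left alone, the hand finished clear, and I handed the job in at about 10 s.

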